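Push a slide box into the reader lane

TASK

Push the slide box standing on the tray's apron down the lane between the two steel guide rails until it sits squarely home against the end stop, then press the start button behind the stop right down and let it come up again. The rails are calibrated: neither the box nor the robot may touch them, and the button must not be pressed before the box is home. Only push the box, never lift it off the tray, and leave the bottles, jars and the spare box where they stand.

Things in the scene. Friction and masses are not known exactly. Their poses are not given: they have to be found in the camera images.
- tray: Fixed black tray 420 x 250 mm, about crosswise to the robot; its deck's top is 12 mm above the bench. Origin: centre of its underside. x = direction of pushing (towards stop and button), y to the left of that, z up. Along x: open apron from -210 to -30 mm, then the lane from -30 to 120 mm, 114 mm wide between the rails, centred on y = 0.
- stop_face (a point): Centre of the end stop's face that the box must meet, at tray x = 120, y = 0, 27 mm above the bench. The stop is an aluminium plate across the lane's end, 12 mm thick, 100 mm wide, its top 42 mm above the bench.
- rail_left: Fixed plain steel guide rail on the tray's +y side, 150 mm long, 8 mm wide, 20 mm high (top 32 mm above the bench), parallel to the tray's x. Origin: centre of its underside, on the deck, at tray x = 45, y = 61 mm. Never to be touched.
- rail_right: The same rail on the tray's -y side, origin at tray x = 45, y = -61 mm. Never to be touched.
- slide_box: Loose closed slide box, 100 long (x), 92 wide (y), 44 mm high, grey, white lid, 0.2-0.45 kg, friction on the deck. Origin: centre of its underside. Starts on the apron, x roughly along tray x, up to 8 degrees askew and 12 mm off line; push the face at its x = -50 mm. Straight in the lane it has 11 mm to each rail and rises 24 mm above them. Home: origin at tray x = 70 mm.
- start_button_top (a point): Centre of the top face of the round start button, 26 mm across, facing up, at tray x = 169, y = 0, in the middle of the white console behind the stop (66 x 130 mm, top 42 mm above the bench).
- start_button (a joint): Travel of the start button: 0 up, 0.006 m fully down (takes 5 N, springs back); 4.5 mm or more counts as pressed.
- oil_bottle: Bystander: small amber dropper bottle, 28 mm across, 62 mm high, on the tray's deck outside the left rail. Origin: centre of its underside.
- specimen_jar: Bystander: clear jar, 40 mm across, 45 mm high, on the deck outside the right rail. Origin: centre of its underside.
- stain_vial: Bystander: glass vial, 26 mm across, 55 mm high, on the deck beside the console. Origin: centre of its underside.
- wash_bottle: Bystander: white bottle, 68 mm across, 160 mm high, on the bench beyond the tray's button end, to the robot's right. Origin: centre of its underside.
- spare_box: Bystander: another slide box of the same size and look, on the bench to the robot's right, not on the tray. Not the one to push. Origin: centre of its underside.

How it is judged:
On the way, in this order (a step that is already met when the one before it is completed fails the run):
1. the box is home against the end stop, square, at rest (x of slide_box in the frame of tray above 0.065 m and angle between the x axis of slide_box and the x axis of tray, either way round below 0.07 rad and linear speed of slide_box below 0.01 m/s), for 0.2 s.
2. the start button is pressed down with the box home (x of slide_box in the frame of tray above 0.065 m and angle between the x axis of slide_box and the x axis of tray, either way round below 0.07 rad and value of joint start_button above 0.0045 m), for 0.05 s.
At the end, for the whole second after the job is handed in: The slide box rests flat on the deck within 5 mm of the end stop and within 4 degrees of the lane's direction; the button has been pressed after that and is up again (all of step 1 and value of joint start_button below 0.0015 m and z of slide_box in the frame of tray below 0.015 m and angle between slide_box's own z axis and vertical below 0.05 rad); the robot touches nothing.
It fails at once if something touches the left rail (contact force between rail_left and anything else above 0.2 N).
It fails at once if something touches the right rail (contact force between rail_right and anything else above 0.2 N).
It fails at once if the box is lifted or tipped (z of slide_box in the frame of tray above 0.018 m or angle between slide_box's own z axis and vertical above 0.15 rad).
It fails at once if the button is pressed before the box is home (value of joint start_button above 0.003 m and x of slide_box in the frame of tray below 0.065 m).
It fails at once if a bystander is disturbed (distance of any of oil_bottle, specimen_jar, stain_vial, wash_bottle, spare_box from where it was at the start of the episode above 0.015 m).
It also fails if it takes over 64 s, if anything falls off the work surface, if the arm or the gripper's body presses on something with over 40 N, if the wrist force passes 120 N, or if a joint passes its speed limit or range.

ROBOT

A 6-joint arm with a two-finger parallel gripper is mounted at the origin on the work surface. World frame = base frame: x ahead of the robot, y to its left, z up, the work surface at z = 0. Lengths are in m, angles in rad, forces in N, time in s.
With the tool pointing down it reaches from about 0.275 to 0.875 m from the base axis. Payload 12.5 kg.
Tool frame: the origin (TCP) lies at the very end of the fingers, on their centre line; the grasp point (between the pads) lies 19 mm behind it; z points along the fingers, y is the line along which they close (so a half turn about z gives the same grasp; the last joint's range is limited). The gripper opens to 85 mm and grips with 20 to 120 N. Pads are 22 mm wide; open, the fingers measure 114 mm over their backs; the gripper's body (76 mm by 85 mm) begins 54 mm behind the grasp point. The pads swing forward as they close: fully open they stand 13 mm farther back than shut.
Start: joints at [1.259, 0.351, 1.652, -0, 1.139, -0.085], TCP at [0.124, 0.536, 0.231] pointing down, gripper open.
Joint ranges: [-2.75, 2.75], [-0.79, 2.1], [0.01, 2.65], [-1.57, 4.71], [0.07, 3.14], [-2.87, 2.87]. Speed limits (rad/s): [2.22, 2.22, 2.79, 3.14, 3.14, 3.14].

INTERFACE

Orientations are given as a 3x3 rotation matrix whose columns are the frame's x, y, z axes.
In Python, from bench import manip gives the robot as it stands. Calls block until the motion is done:
- manip.move_ptp(position, orientation): joint-space move of the TCP to a pose.
- manip.move_l(position, attitude=None, max_speed=0.15): straight line of the TCP; attitude=None keeps the orientation; max_speed is the mean speed in m/s.
- manip.move_j(angles): joint-space move.
- manip.set_gripper(opening, effort=None): opening from 0.0 (shut) to 1.0 (fully open); effort is the grip in N (None keeps the last); returns when the fingers have stopped.
- manip.dwell(seconds).
- manip.inverse_kinematics(position, orientation): joint angles nearest the present ones, or None.
- manip.grab_frame(name): name is "side" or "top"; returns (picture, depth): 480x640x3 uint8, red, green, blue; 480x640 float32, m along the optical axis (not along the pixel's ray), 0 where there is no reading.
- manip.get_calibration(name): a dict with "camera_matrix" (3x3 intrinsics, pixels), "R" (3x3) and "t" (3): a world point X has camera coordinates R X + t. Camera axes: x right, y down, z forward; pixel columns grow to the right and rows downward; lengths in m; the calibration is good to about 2 mm. A picture is of the moment at which its call begins. get_calibration takes no time and is no camera call.
A pose or a line that the arm cannot do raises manip.Unreachable and nothing moves.
- manip.sign_off(): hands the job in; it is judged then, once.
Trained networks look in the newest picture that a camera, given by its name, has taken for a name from the list of things; names that differ only in an ending like _2 or _b are one class to them, and where a whole thing is asked for, a point or a joint stands for the part that bears it (a point fixed in the world has none). Each returns a list of dicts, best first, with "confidence" (0 to 1); they miss things now and then, are a little off and sometimes report something else, mostly with a low value. They report only what shows in the picture. A call takes as long as a camera call.
- manip.look_for(camera, name): "at" ([x, y, z] in m, in world coordinates, good to about 4 mm: the middle of the surface that is visible of it).
Readings, each from a call of its own:
- manip.current_time(): time.
- manip.current_qpos(): joint angles.
- manip.current_joint_vel(): joint speeds.
- manip.current_joint_torque(): joint torques, N m.
- manip.current_ee_pos(): TCP position.
- manip.current_tcp_rot(): TCP orientation.
- manip.current_force(): force on the tool from outside, world axes, zero at the start.
- manip.current_ft_torque(): the same for the moment, N m.
- manip.current_grip_width(): opening from 0.0 (shut) to 1.0 (fully open).
- manip.current_grip_force(): force on a finger pad.
Only numpy, scipy, OpenCV 4.12 (cv2) and the standard library are available. Lean on these libraries where they do the work, as an engineer would, in place of code of your own. Each camera call takes 0.05 s, during which the arm holds its last target. There are 200 camera calls.

## Working session

There is one attempt and no reset: what is moved stays moved. The work goes in short steps, each a Python script; the robot and the scene stay as the last script left them, time stands still between calls to the robot, and variables do not carry over. Pictures are saved under pics/ and viewed, at most 10 in all, crops included, and the job is handed in when it is done.

```bash
ls; mkdir -p pics; python3 - <<'E'
from bench import manip as m
import numpy as np, cv2
for c in ("top","side"):
    im,d=m.grab_frame(c); cv2.imwrite(f"pics/{c}0.png",im[:,:,::-1]); np.savez(f"{c}0.npz",im=im,d=d)
    k=m.get_calibration(c); print(c,np.round(k["camera_matrix"],1).tolist(),np.round(k["R"],3).tolist(),np.round(k["t"],3).tolist())
    for n in ["tray","rail_left","rail_right","slide_box","start_button_top","oil_bottle","specimen_jar","stain_vial","wash_bottle","spare_box"]:
        print(n,[(np.round(r["at"],3).tolist(),round(r["confidence"],2)) for r in m.look_for(c,n)[:3]])
print(m.current_time(), m.current_tcp_rot().round(3).tolist() if hasattr(m.current_tcp_rot(),'round') else m.current_tcp_rot())
E
```

```text
pics
top [[610.0, 0.0, 316.0], [0.0, 610.0, 249.1], [0.0, 0.0, 1.0]] [[0.021, -1.0, 0.001], [-0.988, -0.021, -0.155], [0.155, 0.002, -0.988]] [-0.185, 0.515, 1.319]
tray [([0.563, -0.095, 0.012], 0.96)]
rail_left [([0.625, -0.111, 0.033], 0.62)]
rail_right [([0.508, -0.132, 0.032], 0.73)]
slide_box [([0.533, 0.04, 0.055], 0.72)]
start_button_top [([0.584, -0.246, 0.065], 0.58), ([0.512, -0.13, 0.028], 0.41)]
oil_bottle [([0.624, -0.111, 0.031], 0.57), ([0.656, -0.115, 0.049], 0.42), ([0.459, -0.098, 0.057], 0.41)]
specimen_jar [([0.459, -0.098, 0.058], 0.77)]
stain_vial [([0.536, 0.043, 0.058], 0.37), ([0.567, -0.094, 0.01], 0.32)]
wash_bottle [([0.406, -0.54, 0.107], 0.63)]
spare_box [([0.612, -0.447, 0.048], 0.74)]
side [[461.1, 0.0, 320.3], [0.0, 461.1, 246.0], [0.0, 0.0, 1.0]] [[0.78, -0.626, 0.014], [-0.485, -0.618, -0.619], [0.396, 0.476, -0.785]] [-0.504, 0.184, 0.844]
tray [([0.549, -0.133, 0.013], 0.77)]
rail_left [([0.622, -0.12, 0.028], 0.89), ([0.579, -0.247, 0.062], 0.4)]
rail_right [([0.509, -0.144, 0.029], 0.91)]
slide_box []
start_button_top [([0.582, -0.248, 0.06], 0.52)]
oil_bottle [([0.657, -0.121, 0.049], 0.62)]
specimen_jar [([0.458, -0.105, 0.054], 0.88)]
stain_vial [([0.472, -0.272, 0.054], 0.69)]
wash_bottle [([0.396, -0.559, 0.106], 0.74), ([0.656, -0.125, 0.05], 0.62), ([0.607, -0.459, 0.047], 0.44)]
spare_box [([0.61, -0.46, 0.045], 0.63)]
1.1 [[-0.974, 0.225, 0.0], [0.225, 0.974, -0.0], [-0.0, -0.0, -1.0]]
```

View pics/top0.png

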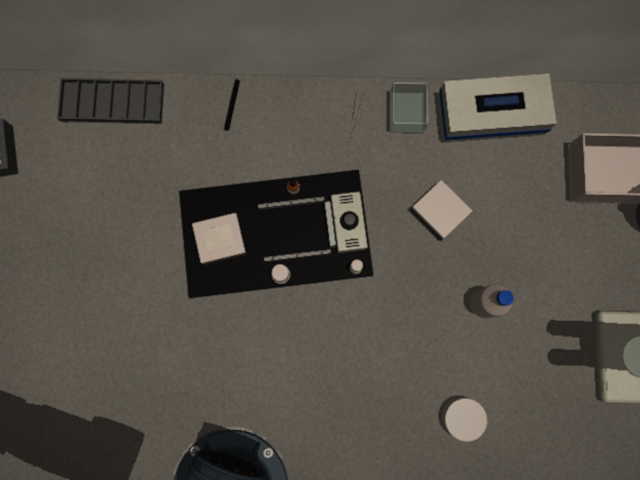

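View pics/side0.png

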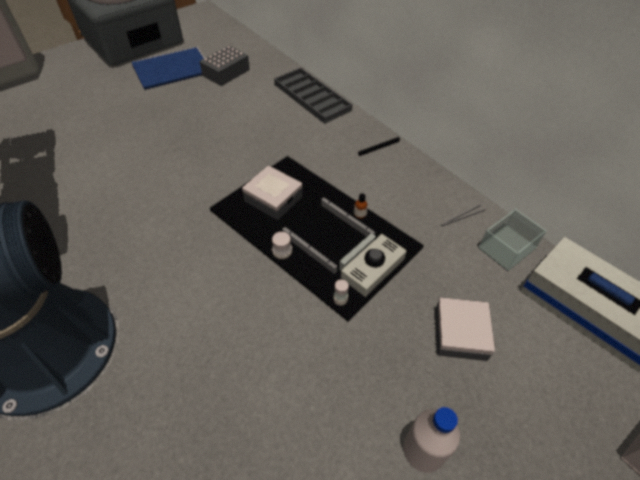

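The top view shows the black tray (corners near (180,190), (358,171), (373,276), (189,297)), with the box lid at (219,238), the rails at rows ~203 and ~256, and the button at (349,220). The side view agrees. The spare box (442,209) and wash bottle (497,300) are well away from the tray. Next I'll measure precise poses.

```bash
cat > h.py <<'E'
from bench import manip as m
import numpy as np, cv2
def cam(c):
    k=m.get_calibration(c); return [np.array(k[n],float) for n in ("camera_matrix","R","t")]
def plane(c,px,z):
    K,R,t=cam(c); C=-R.T@t; px=np.reshape(np.array(px,float),(-1,2))
    d=(R.T@np.linalg.inv(K)@np.c_[px,np.ones(len(px))].T).T
    return C+d*((z-C[2])/d[:,2])[:,None]
def proj(c,X):
    K,R,t=cam(c); p=(K@(R@np.reshape(X,(-1,3)).T+np.reshape(t,(3,1)))).T; return p[:,:2]/p[:,2:]
def rect(c,mask,z):
    """min-area rectangle on plane z of the largest blob: centre, sides, direction near world -y"""
    cs=max(cv2.findContours(mask.astype(np.uint8),cv2.RETR_EXTERNAL,cv2.CHAIN_APPROX_NONE)[0],key=cv2.contourArea)
    P=plane(c,cs[:,0],z)[:,:2]
    (cx,cy),(w,h),a=cv2.minAreaRect((P*1000).astype(np.float32))
    a=(a+45)%90-45   # offset from world axes
    return np.array([cx,cy]),(w,h),a
E
python3 - <<'E'
from h import *
for c,roi in (("top",(slice(160,305),slice(170,380))),("side",(slice(150,325),slice(205,430)))):
    f=np.load(c+"0.npz"); g=f["im"].max(2)
    big=np.zeros(g.shape,bool); big[roi]=True
    print(c,"cam",(-cam(c)[1].T@cam(c)[2]).round(3))
    dark=(g<30)&big
    dark=cv2.morphologyEx(dark.astype(np.uint8),cv2.MORPH_CLOSE,np.ones((5,5)))
    print(" tray",rect(c,dark,.012))
    if c=="top":
        w=(g>110)&big
        b=w.copy(); b[:,255:]=0; print(" box",rect(c,b,.056), b.sum())
        q=w.copy(); q[:,:330]=0; q[:,370:]=0; q[256:]=0; print(" console",rect(c,q,.042))
for c in ("top","side"):
    im=np.load(c+"0.npz")["im"]
    y,x=((165,300),(175,380)) if c=="top" else ((150,325),(205,430))
    cv2.imwrite(f"pics/{c}0c.png",cv2.resize(im[y[0]:y[1],x[0]:x[1],::-1],None,fx=3.4,fy=3.4,interpolation=cv2.INTER_CUBIC)*1)
E
```

```text
top cam [ 0.308 -0.177  1.383]
 tray (array([559.92803955, -78.32141113]), (248.14772033691406, 417.15582275390625), 8.190301895141602)
 box (array([538.2588501 ,  42.95637894]), (91.81951141357422, 99.93477630615234), 15.478650093078613) 1858
 console (array([ 584.23284912, -245.85575867]), (128.6820831298828, 63.936805725097656), 7.987818241119385)
side cam [ 0.148 -0.604  0.784]
 tray (array([558.37042236, -83.92672729]), (247.76626586914062, 414.5882568359375), 8.119444847106934)
```

View pics/top0c.png

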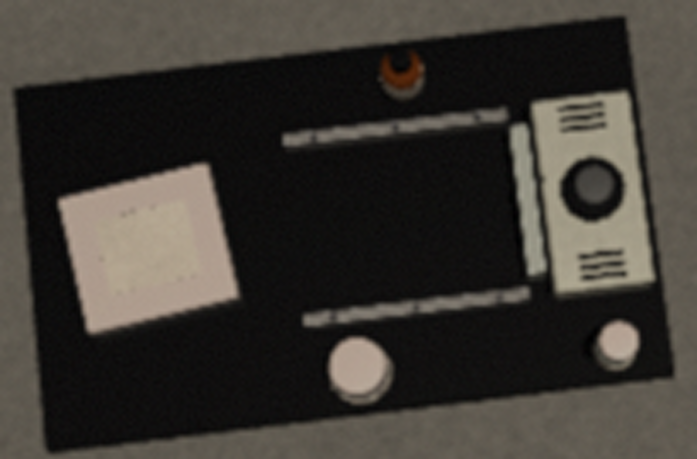

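The crop confirms it: box lid corners are near (58,198), (207,163), (240,298), (90,333). It is yawed about 7° to the left relative to the lane and sits about 4 mm to the right. Next I check the button height, then approach with part-open fingers forming a wide pusher, tips above the rail tops.

```bash
cat >> h.py <<'E'
A=np.radians(8.1); O=np.array([.5595,-.079])
u=np.array([np.sin(A),-np.cos(A)]); v=np.array([np.cos(A),np.sin(A)])
ROT=np.c_[np.r_[-u,0],np.r_[v,0],[0,0,-1.]]
def W(x,y,z): return np.r_[O+x*u+y*v,z]
def T(p): p=np.asarray(p)[:2]-O; return p@u,p@v
def box(tag,cols=(0,640)):
    im,d=m.grab_frame("top"); g=im.max(2)
    P=proj("top",[W(-.21,-.125,.05),W(-.21,.125,.05),W(.13,.125,.05),W(.13,-.125,.05)])
    k=np.zeros(g.shape,np.uint8); cv2.fillPoly(k,[P.astype(np.int32)],1)
    c,s,a=rect("top",cv2.morphologyEx(((g>110)&(k>0)).astype(np.uint8),cv2.MORPH_OPEN,np.ones((5,5))),.056)
    cv2.imwrite(f"pics/{tag}.png",cv2.resize(im[150:310,160:390,::-1],None,fx=3.4,fy=3.4))
    print(tag,"box x,y mm",np.round(np.array(T(c/1000))*1000,1),"yaw deg",round(a-np.degrees(A),2),"size",np.round(s,1))
E
python3 - <<'E'
from h import *
box("b0")
f=np.load("top0.npz"); K,R,t=cam("top"); b=proj("top",W(.169,0,.055))[0]; print("button px",b)
c,r=b.round().astype(int)
for dr in range(-12,13,3):
    row=[]
    for dc in range(-15,16,3):
        z=f["d"][r+dr,c+dc]; X=R.T@(np.linalg.inv(K)@np.array([c+dc,r+dr,1])*z-t); row.append(round(X[2]*1000))
    print(row)
try: 
    for x,z,y in ((-.2,.15,0),(-.2,.034,0),(.01,.034,0),(.169,.05,0)):
        print(np.round(m.inverse_kinematics(W(x,y,z),ROT),2), np.round(m.inverse_kinematics(W(x,y,z),ROT@np.diag([-1,-1,1])),2))
except Exception as e: print(e)
E
```

```text
b0 box x,y mm [-123.7   -4. ] yaw deg 7.19 size [91.8 99.8]
button px [349.35097052 220.19590845]
[43, 42, 47, 47, 39, 45, 38, 38, 42, 40, -1]
[47, 44, 40, 50, 44, 44, 45, 40, 45, 48, 8]
[41, 44, 44, 51, 58, 67, 54, 61, 47, 40, 10]
[46, 43, 59, 54, 67, 67, 70, 53, 41, 44, 16]
[40, 39, 51, 61, 71, 62, 63, 54, 45, 47, 13]
[38, 39, 55, 59, 66, 64, 64, 55, 46, 45, 13]
[32, 51, 45, 57, 53, 57, 54, 52, 40, 44, 15]
[23, 47, 43, 40, 50, 53, 45, 41, 44, 41, 41]
[17, 47, 50, 40, 45, 46, 45, 44, 43, 40, 45]
unsupported operand type(s) for *: 'NoneType' and 'float'
```

```bash
python3 - <<'E'
from h import *
for x,z,y in ((-.2,.15,0),(-.2,.034,0),(-.2,.034,-.004),(.01,.034,0),(.169,.06,0),(.169,.15,0)):
    print(W(x,y,z).round(3),[None if q is None else np.round(q,2).tolist() for q in (m.inverse_kinematics(W(x,y,z),r) for r in (ROT,ROT@np.diag([-1,-1,1])))])
E
```

```text
[0.531 0.119 0.15 ] [[0.13, 0.44, 1.74, -0.0, 0.96, -0.01], None]
[0.531 0.119 0.034] [[0.13, 0.62, 1.8, -0.0, 0.72, -0.01], None]
[0.527 0.118 0.034] [[0.13, 0.62, 1.81, -0.0, 0.72, -0.01], None]
[ 0.561 -0.089  0.034] [[-0.24, 0.65, 1.73, -0.0, 0.75, -0.38], [-0.24, 0.65, 1.73, -0.0, 0.75, 2.76]]
[ 0.583 -0.246  0.06 ] [[-0.47, 0.7, 1.54, -0.0, 0.9, -0.61], [-0.47, 0.7, 1.54, -0.0, 0.9, 2.53]]
[ 0.583 -0.246  0.15 ] [[-0.47, 0.59, 1.5, -0.0, 1.06, -0.61], [-0.47, 0.59, 1.5, -0.0, 1.06, 2.53]]
```

```bash
python3 - <<'E'
from h import *
m.set_gripper(0.55)
m.move_ptp(W(-.201,-.002,.13),ROT)
m.move_l(W(-.201,-.002,.034),max_speed=.1)
print(m.current_force(),m.current_grip_width())
m.move_l(W(-.172,-.002,.034),max_speed=.05)
print("F",np.round(m.current_force(),2),np.round(T(m.current_ee_pos()),4))
box("b1")
im,_=m.grab_frame("side"); cv2.imwrite("pics/s1.png",cv2.resize(im[130:340,190:440,::-1],None,fx=2.8,fy=2.8))
print(m.current_time())
E
```

```text
[ 0.54331213  0.13624718 -0.78412113] 0.5524028413208597
F [-0.43 -0.35 -0.03] [-0.1718 -0.0023]
b1 box x,y mm [-102.7   -9.4] yaw deg 0.65 size [92.6 88.4]
5.675
```

View pics/b1.png

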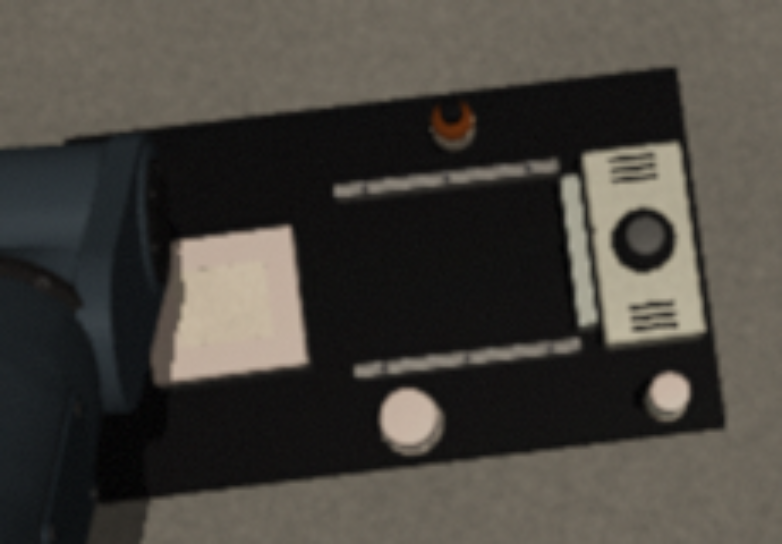

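View pics/s1.png

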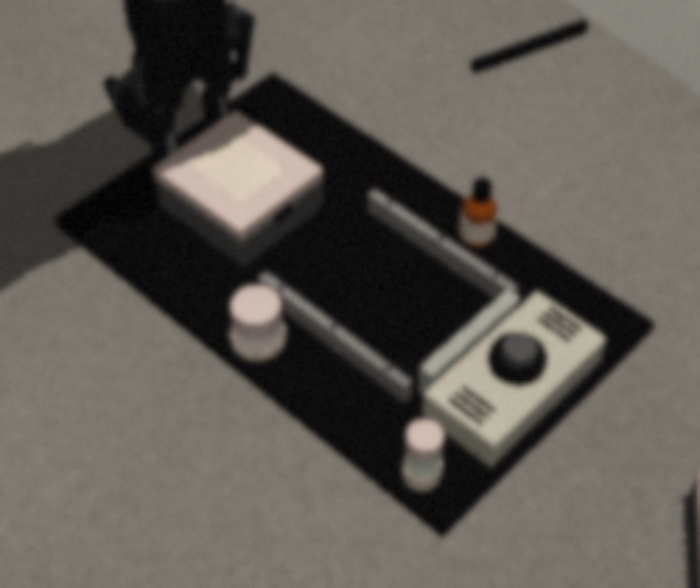

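Both views show the box now square to the lane, but it has slid right: its lower edge, (163,383)–(308,362) in the top crop, lines up almost with the right rail. I'll nudge it back to the left with a wide pusher from its right side.

```bash
cat >> h.py <<'E'
ROT90=np.c_[np.r_[v,0],np.r_[u,0],[0,0,-1.]]
E
python3 - <<'E'
from h import *
a=m.inverse_kinematics(W(-.108,-.09,.1),ROT90); print(a)
m.move_l(W(-.185,-.002,.034),max_speed=.1); m.move_l(W(-.185,-.002,.10),max_speed=.2)
m.move_ptp(W(-.108,-.085,.10),ROT90)
m.move_l(W(-.108,-.085,.034),max_speed=.1)
m.move_l(W(-.108,-.057,.034),max_speed=.04)
print("F",np.round(m.current_force(),2))
m.move_l(W(-.108,-.085,.034),max_speed=.1); m.move_l(W(-.108,-.085,.10),max_speed=.2)
m.move_ptp(W(-.205,-.02,.2),ROT)
box("b2"); print(m.current_time())
E
```

```text
[-6.88063849e-02  3.82088004e-01  2.00166696e+00 -4.44089210e-16
  7.57837688e-01  1.36061827e+00]
F [-0.38 -0.53 -0.2 ]
b2 box x,y mm [-108.3   -1.2] yaw deg -0.08 size [ 92.6 100.6]
11.5583
```

View pics/b2.png

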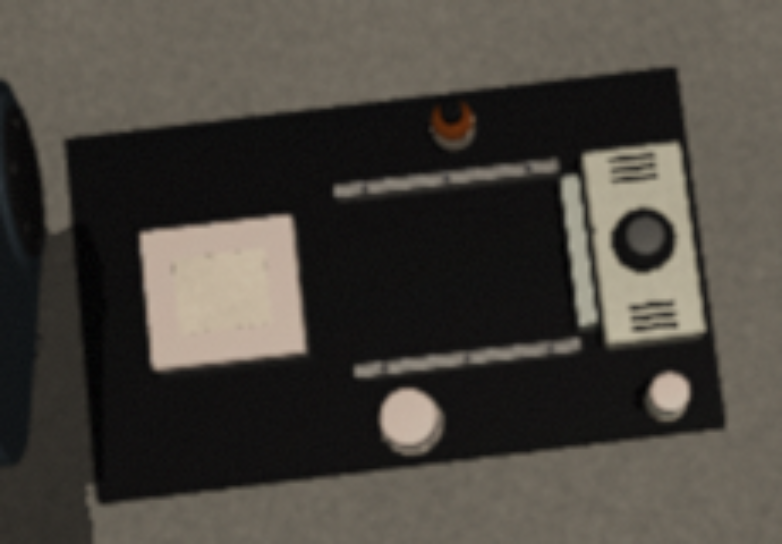

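The box is now square and within about 1 mm of the lane's centre (lid centre (222,292)). Next I push it straight in, with a check halfway.

```bash
python3 - <<'E'
from h import *
m.move_l(W(-.19,-.001,.10),max_speed=.2); m.move_l(W(-.19,-.001,.034),max_speed=.12)
m.move_l(W(-.12,-.001,.034),max_speed=.05); box("b3")
m.move_l(W(-.08,-.001,.034),max_speed=.05); box("b4")
print("F",np.round(m.current_force(),2),m.current_time())
E
```

```text
b3 box x,y mm [-51.4  -1.2] yaw deg -0.21 size [92.6 86.5]
b4 box x,y mm [-12.2  -1.2] yaw deg -0.26 size [92.7 89.6]
F [ 0.4  -0.05 -0.16] 15.525
```

View pics/b4.png

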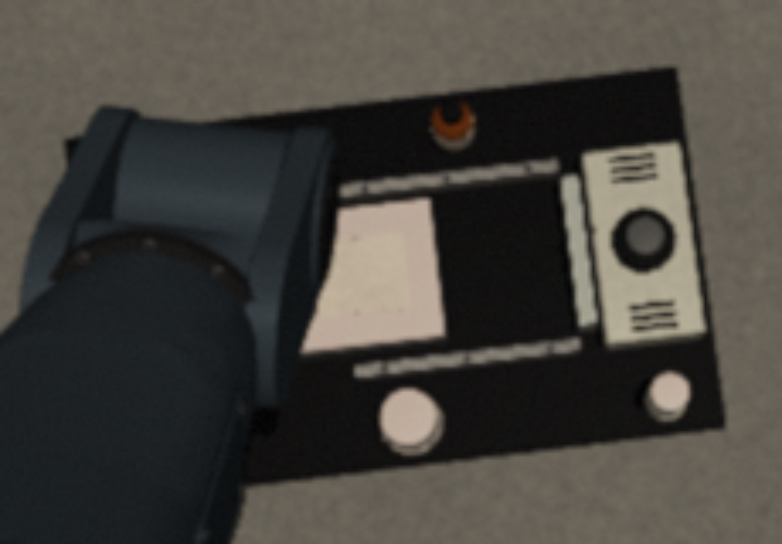

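The box runs straight and centred, with its front edge at (440,265) and both rails clear. I'll continue to the stop and use force to detect contact.

```bash
python3 - <<'E'
from h import *
m.move_l(W(-.03,-.001,.034),max_speed=.05); box("b5a"); m.move_l(W(.003,-.001,.034),max_speed=.05)
x=.003
while x<.013:
    x+=.001; m.move_l(W(x,-.001,.034),max_speed=.02); m.dwell(.05)
    f=-(np.array(m.current_force())[:2]@u); print(round(x,3),round(f,2))
    if f>6: break
m.dwell(.1); box("b5")
m.move_l(W(x-.03,-.001,.034),max_speed=.05); m.move_l(W(x-.03,-.001,.2),max_speed=.2)
m.move_ptp(W(-.205,-.02,.2),ROT); box("b6"); print(m.current_time())
E
```

```text
b5a box x,y mm [40.3 -1.2] yaw deg -0.45 size [92.7 83.7]
0.004 0.46
0.005 2.53
0.006 2.76
0.007 1.79
0.008 2.36
0.009 8.73
b5 box x,y mm [85.8 -1.2] yaw deg -1.28 size [94.1 89.3]
b6 box x,y mm [74.8 -1.9] yaw deg -0.17 size [ 94.3 110.3]
22.0333
```

View pics/b6.png

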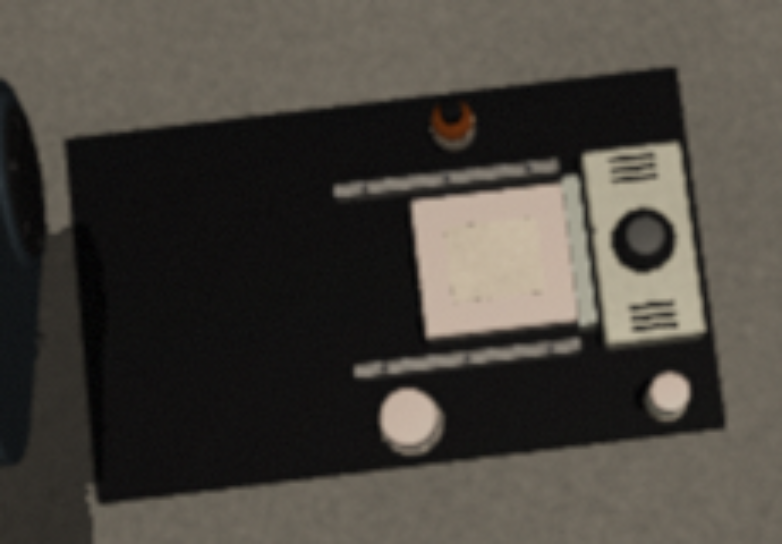

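The box is home. The blob in the measurement includes the stop plate, and the lid's rear edge is at tray x ≈ 19.7 mm, so its origin is at about 70. The bystanders are unmoved. Now the button.

```bash
python3 - <<'E'
from h import *
m.set_gripper(0.0)
m.move_ptp(W(.169,0,.15),ROT); m.move_l(W(.169,0,.075),max_speed=.1); m.dwell(.1)
f0=m.current_force()[2]; z=.075; fs=[]
while z>.052:
    z-=.001; m.move_l(W(.169,0,z),max_speed=.03); m.dwell(.05); f=m.current_force()[2]-f0; fs.append((round(z*1000),round(float(f),1)))
    if f>12: break
print(fs); m.dwell(.2)
m.move_l(W(.169,0,.16),max_speed=.1)
m.move_ptp(W(-.205,-.02,.2),ROT); box("b7"); print(m.current_time())
E
```

```text
[(74, -0.0), (73, 0.1), (72, 0.1), (71, 0.9), (70, -0.1), (69, -0.4), (68, -0.7), (67, -0.3), (66, 0.0), (65, 0.7), (64, 1.8), (63, 2.2), (62, 2.6), (61, 3.7), (60, 3.5), (59, 4.3), (58, 5.0), (57, 12.7)]
b7 box x,y mm [74.6 -2. ] yaw deg -0.12 size [ 94.3 110.5]
33.1917
```

View pics/b7.png

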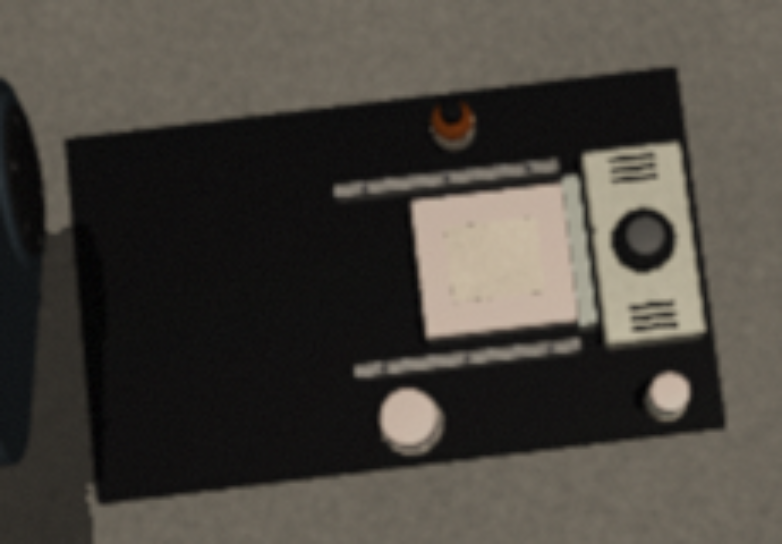

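The force rose like a spring from z = 65 to 58 mm and then hit a hard end at 57 mm, so the button went fully down. The picture shows the box still home (lid centre (495,262)) and the arm clear, so I'm handing in.

```bash
python3 -c "
from bench import manip as m
print(m.sign_off())"
```

```text
the job is handed in; nothing more can be done
None
```

The job is handed in: the box measured square and home against the end stop, the button was pressed to its hard stop and released, and in the last picture the rails were clear, the bystanders on the tray unmoved and the arm clear, after about 33 s; no verdict was returned.

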